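Vent the slide dryer at its index mark

ROBOT

A 7-joint arm with a two-finger parallel gripper is mounted at the origin on a cart in front of the work surface, level with it; the furniture and walls round the work are solid. World frame = base frame: x ahead of the robot, y to its left, z up, the work surface at z = 0. Lengths are in m, angles in rad, forces in N, time in s.
With the tool pointing down it reaches from about 0.35 to 0.9 m from the base axis. Payload 7.2 kg.
Tool frame: the origin (TCP) lies midway between the tips of the shut fingers; the grasp point (between the pads) lies 19 mm behind it; z points along the fingers, y is the line along which they close (so a half turn about z gives the same grasp; the last joint's range is limited). The gripper opens to 88 mm and grips with 3 to 60 N. Pads are 20 mm wide; open, the fingers measure 115 mm over their backs; the gripper's body (75 mm by 178 mm) begins 61 mm behind the grasp point.
Start: joints at [1.057, 0.411, -0.013, 1.596, 0.006, 1.134, -0.082], TCP at [0.269, -0.564, 0.223] pointing down, gripper open.
Joint ranges: [-2.95, 2.95], [-0.29, 1.99], [-1.47, 1.44], [0.14, 2.54], [-1.03, 4.17], [0.13, 1.85], [-2.86, 2.86]. Speed limits (rad/s): [2.39, 2.39, 3.01, 3.01, 3.14, 3.14, 3.14].

INTERFACE

Orientations are given as a unit quaternion [w, x, y, z].
In Python, from plant import manip gives the robot as it stands. The module is installed in compiled form; this text tells all that it offers.
- The arm moves only by the tool send_rows, never from a script. Its arguments are lists of equal length, an entry for each row: "slide": the shift along the tool's x, y, z in mm, a list of three; "yaw": the turn about the tool's z in rad. A call has exactly 8 rows; each row is the pose to reach, as a shift and turn from the pose commanded when the call began, along the tool's axes at that moment; what a row does not reach only later rows make up. A row lasts 1/8 s, in which the tool goes at most 62.5 mm and 10.7 degrees, less where a joint would pass 70% of its speed; a pose out of reach is approached as far as the arm can. A call with a gripper value outside its range is refused whole. "hand" is the gripper command: -1 is fully open, 1 is shut, values between are in proportion, set as the call begins (left out, the last holds). The fingers move at their own pace and stop on an object; the grip force is fixed at half the most. Time passes only in rows, so rows that repeat a pose let the fingers close, or fill a call up. It gives the time, the measured TCP pose, the force, the opening and the grip force at its end, in the units of the state.
- manip.observe(): the state, without advancing time (a new reading comes with each control period).
- manip.snapshot(name): name is "side" or "top" or "wrist"; returns the picture (420x560x3 uint8, blue, green, red); there is no depth.
- manip.get_calibration(name): a dict with "camera_matrix" (3x3 intrinsics, pixels), "R" (3x3) and "t" (3): a world point X has camera coordinates R X + t. Camera axes: x right, y down, z forward; pixel columns grow to the right and rows downward; lengths in m; the calibration is good to about 2 mm. A picture is of the moment at which its call begins: read the wrist's pose just before it. get_calibration takes no time and is no camera call; for the wrist camera it gives the pose at the moment of the call.
- manip.sign_off(): hands the job in; it is judged then, once.
The state is a dict: "time_s": time; "q": joint angles; "dq": joint speeds; "joint_torque": joint torques, N m; "tool_pos": TCP position; "eef_rot": TCP orientation; "force": force on the tool from outside, world axes, zero at the start; "ft_torque": the same for the moment, N m; "width": finger opening in m; "grip_force": force on a finger pad.
Only numpy, scipy, OpenCV 4.12 (cv2) and the standard library are available. Lean on these libraries where they do the work, as an engineer would, in place of code of your own. Each camera call takes 0.05 s, during which the arm holds its last target. There are 200 camera calls.

TASK

The slide dryer needs venting: take the canister off its lid by the wooden handle and set it down gently, upright and wholly on the round cork coaster, then let go of it. Next raise the dryer's sprung lid by its steel handle until the pointer pin on the lid's edge lines up with the pin of the index clamp on the quadrant, and keep holding it there: the lid springs shut if released, so finish with the gripper still holding the handle at that angle. Do not shift the index clamp or disturb the petri dish, black-capped little pot, dropper bottle or slide packet.

Things in the scene. Friction and masses are not known exactly. Their poses are not given: they have to be found in the camera images.
- dryer: bench slide dryer, a white tub 150 (x) x 170 (y) x 54 mm, fixed to the desk, under a grey hinged lid. Origin: centre of its underside; -x side (vents, dial) is the front, hinge at the back (+x). An aluminium quadrant (arc, radius 90 mm about the hinge) stands 98 mm to its left (+y), up to 155 mm above the desk. A wall shelf hangs 0.6 m above the desk behind and to the left of it: keep the arm clear
- dryer_lid: grey lid, 154 x 176 x 12 mm, 0.28 kg with its handle, top 66 mm above the desk when shut. Origin: middle of the hinge axis; x to the back, y along the hinge, z out of its top. Its pitch about y is the lid angle, rad: 0 shut, grows as the front rises, at most 1.3. Spring and weight press it shut: 4 N at the handle to start it, 7 N at 0.75 rad
- index (a joint): angle of the index clamp on the quadrant, rad, about the hinge axis and on the same scale as the lid angle (the pins are in line when both are equal); 0.45 to 0.8, differs each time; friction keeps the clamp in place
- lid_hinge (a point): middle of the hinge axis, at the dryer's back edge, 75 mm behind (+x of) the dryer's centre and 60 mm above the desk; the axis is the dryer's y axis
- handle_mid (a point): middle of the lid's steel handle, a round bar 10 mm thick and 80 mm long along the dryer's y axis on two posts near the lid's front edge, its centreline 40 mm above the lid's top; it can be pinched from above and may turn between the finger pads as the lid rises. With the lid shut 134 mm in front of (-x) the hinge axis and 46 mm above it (so 106 mm above the desk)
- pointer (a point): outer end of the pointer pin, a dark pin 6 mm thick that sticks out of the lid's left (+y) edge, 106 mm from the hinge axis
- mark (a point): inner end of the index clamp's dark pin, also 106 mm from the hinge axis, on the quadrant to the left of the lid; the pointer ends 2 mm short of it, so when they are in line the two pins look like one
- canister: metal canister with fixed lid, 64 mm wide, 70 mm high, about 0.25 kg, with an upright fixed bow handle; stands loose on the round rubber pad (2 mm thick) on the dryer's lid. Origin: centre of its underside, z up along it; the bow's wooden grip lies along its own x axis
- canister_grip (a point): centre of the canister's wooden grip, 12 x 12 mm in section and 48 mm long along the canister's x axis, 100 mm above the canister's underside, its centre 30 mm above the canister's top; pinch it from above across the canister's y axis
- coaster: round cork coaster, 110 mm across, 5 mm thick, fixed flat on the desk to the right of the dryer, in the nearer or the farther of two places (the petri dish is in the other). Origin: centre of its underside, at desk height
- petri_dish: petri dish, 90 mm across, 15 mm high, loose on the desk to the right of the dryer; leave alone. Origin: centre of its underside
- objective_can: little round pot with black screw cap, 34 mm across, 56 mm high, loose, behind on the left; leave alone. Origin: centre of its underside
- stain_bottle: dark dropper bottle with white tip, 32 mm across, 99 mm high, loose, behind on the right; leave alone. Origin: centre of its underside
- slide_packet: small card packet 29 x 78 x 23 mm, loose, to the left of the dryer; leave alone. Origin: centre of its underside
Mind the look-alikes: they are no part of the job. Leave any blue or orange look-alike of the canister alone.

How it is judged:
By the outcome, as a careful person would: the job done as asked, in the order asked, and still so for the second after the job is handed in, while the arm keeps its last pose, push and grip.
It also fails if it takes over 64 s, if anything falls off the work surface, if the arm or the gripper's body presses on something with over 40 N, if the wrist force passes 120 N, or if a joint passes its speed limit or range.

## Working session

There is one attempt and no reset: what is moved stays moved. The work goes in short steps, Python scripts to look and compute and a tool call to move; the robot and the scene stay as the last step left them, time stands still between calls to the robot, and variables do not carry over. Pictures are saved under pics/ and viewed, at most 10 in all, crops included, and the job is handed in when it is done.

Besides the shell and the picture viewer there is one more tool, called after "Call:" by a JSON object that holds its "method" and its "body". send_rows: Moves the arm, as the interface text tells. Its arguments: {"type":"object","properties":{"slide":{"type":"array"},"yaw":{"type":"array"},"hand":{"type":"number"}},"required":["slide","yaw"]}

```bash
mkdir -p pics; cat > h.py <<'E'
from plant import manip
import numpy as np, cv2
def cal(n):
    c=manip.get_calibration(n); return [np.array(c[k],float) for k in("camera_matrix","R","t")]
def proj(n,X):
    K,R,t=cal(n); p=K@(R@np.array(X,float)+t.ravel()); return p[:2]/p[2]
def ray(n,uv):
    K,R,t=cal(n); return -R.T@t.ravel(), R.T@np.linalg.solve(K,[uv[0],uv[1],1])
def plane(n,uv,z):
    o,d=ray(n,uv); return o+d*(z-o[2])/d[2]
def tri(n1,a,n2,b):
    o,d=ray(n1,a);p,e=ray(n2,b)
    s=np.linalg.lstsq(np.c_[d,-e],p-o,rcond=None)[0]
    A=o+s[0]*d;B=p+s[1]*e; return (A+B)/2,np.linalg.norm(A-B)
E
python3 - <<'E'
from h import *
s=manip.observe(); print(s)
a=manip.snapshot("side");b=manip.snapshot("top")
cv2.imwrite("pics/side0.png",a);cv2.imwrite("pics/top0.png",b)
for n in("side","top"): 
    K,R,t=cal(n);print(n,-R.T@t.ravel(),K[0,0])
E
```

```text
{'time_s': 0.0, 'q': array([ 1.0568201 ,  0.4118758 , -0.01272251,  1.59704992,  0.00556481,
        1.13429255, -0.08223505]), 'dq': array([ 2.08594503e-03, -4.09004291e-04,  1.36115754e-05,  1.99024923e-03,
        3.70806558e-04,  1.39455368e-03,  2.68877126e-05]), 'joint_torque': array([-2.77762711e-04, -5.87965214e+01,  6.41874466e-01, -2.91078115e+01,
       -5.38604963e-02,  1.82687771e-02,  1.34433012e-04]), 'tool_pos': array([ 0.26923144, -0.56347303,  0.22182162]), 'eef_rot': array([-7.66290343e-04,  9.75264531e-01,  2.21039501e-01, -2.13143470e-04]), 'force': array([-0.20022064, -0.55678692, -0.71508521]), 'ft_torque': array([-0.04614029, -0.03129682, -0.01197627]), 'grip_force': 0.0, 'width': 0.08794504149511885}
side [0.09964093 0.98053747 0.94712641] 533.645174839044
top [ 0.31629984 -0.0232808   1.14351047] 400.83893325994876
```

View pics/side0.png

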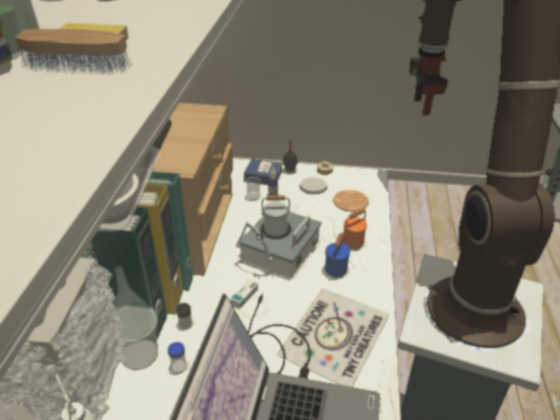

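View pics/top0.png

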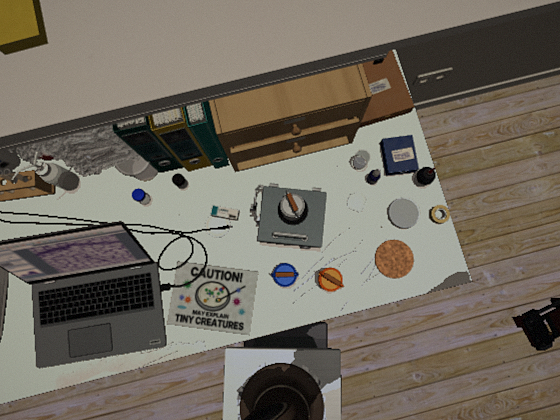

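The side view shows the grey canister on the dryer lid at (276,220), with orange (355,232) and blue (337,260) look-alikes. In the top view the candidates are:
- grey canister on the lid (292,205): chosen, as it is metal and stands on the dryer lid
- blue (285,273): look-alike
- orange (329,278): look-alike

Also in the top view, the cork coaster is at (394,259), in the nearer place, and the petri dish is at (403,212).

```bash
python3 - <<'E'
from h import *
a=cv2.imread("pics/side0.png");b=cv2.imread("pics/top0.png")
A=cv2.resize(b[165:265,235:345],None,fx=4,fy=4,interpolation=cv2.INTER_CUBIC)   # 440x400
B=cv2.resize(a[185:285,230:320],None,fx=4,fy=4,interpolation=cv2.INTER_CUBIC)  # 360x400
cv2.imwrite("pics/crop1.png",np.hstack([A,B]))
hsv=cv2.cvtColor(b,cv2.COLOR_BGR2HSV)
m=cv2.inRange(hsv,(3,70,80),(22,255,255))
for n,im in(("top",b),("side",a)):
    m=cv2.inRange(cv2.cvtColor(im,cv2.COLOR_BGR2HSV),(3,60,80),(22,255,255))
    N,l,st,c=cv2.connectedComponentsWithStats(m)
    for i in range(1,N):
        if 25<st[i,4]<3000: print(n,c[i],st[i], plane(n,c[i],0.005))
E
```

```text
top [14.12903226 22.06451613] [10 14 10 15 31] [1.13891281 0.86975074 0.005     ]
top [487.31722525  97.20187062] [ 417   75  143   45 1283] [ 0.89017546 -0.60700312  0.005     ]
top [529.50684932 101.58219178] [511  96  42  12 146] [ 0.87676122 -0.73138213  0.005     ]
top [500.66666667 107.55555556] [489 103  20  11  63] [ 0.85717543 -0.6442777   0.005     ]
top [182.07407407 116.14814815] [179 107   6  17  27] [0.82396522 0.31331063 0.005     ]
top [470.12121212 114.75757576] [464 112  13   7  33] [ 0.83370532 -0.55209429  0.005     ]
top [292.97245179 134.50137741] [230 117 129  36 726] [ 0.7678253 -0.0231304  0.005    ]
top [432.48076923 124.28846154] [422 117  20  15 104] [ 0.80282731 -0.43884743  0.005     ]
top [445.65625 120.84375] [443 118   7   6  32] [ 0.81396173 -0.47844258  0.005     ]
top [295.63157895 128.26315789] [293 124   7   9  38] [ 0.78755727 -0.03089308  0.005     ]
top [292.270366   152.80637544] [237 136 112  34 847] [ 0.71068875 -0.02164177  0.005     ]
top [296.21212121 146.63636364] [294 143   6   8  33] [ 0.72992938 -0.03315149  0.005     ]
top [543.0238
[... 5253 characters left out ...]
66   8  15  57] [-0.15835687 -0.19851793  0.005     ]
side [431.08108108 299.2027027 ] [429 289   7  25  74] [0.10259486 0.01036883 0.005     ]
side [549.61612515 334.29843562] [542 291  18  75 831] [-0.16443479  0.01673184  0.005     ]
side [498.77175141 332.09717514] [462 299  63  47 885] [-0.05726855  0.05417311  0.005     ]
side [405.61764706 306.5       ] [404 301   4  12  34] [0.15462898 0.05757546 0.005     ]
side [328.24137931 357.37931034] [324 354  10   8  58] [0.27834334 0.26835203 0.005     ]
side [541.07633588 398.3129771 ] [ 517  367   43   53 1310] [-0.14989993  0.20031517  0.005     ]
side [504.84848485 414.66666667] [503 410   5  10  33] [-0.08474654  0.26645219  0.005     ]
```

View pics/crop1.png

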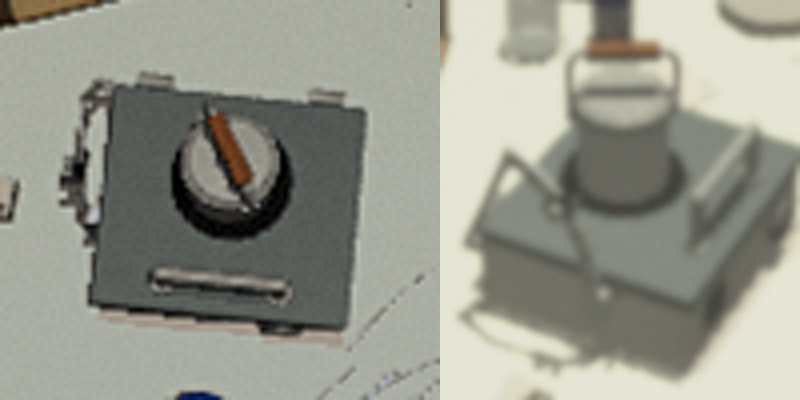

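The crop confirms the grey metal canister on its rubber pad. The wooden grip runs from crop (208,112) to (246,182), the steel handle from (150,278) to (288,294), and the lid corners are at (112,88), (365,108), (343,328) and (90,303).

```bash
python3 - <<'E'
from h import *
np.set_printoptions(precision=4,suppress=True)
P=lambda x,y:(235+(x+.5)/4-.5,165+(y+.5)/4-.5)
S=lambda x,y:(230+(x-440+.5)/4-.5,185+(y+.5)/4-.5)
print("grip tri",tri("top",(292.26,201.5),"side",(275.1,196.45)))
g=plane("top",(292.26,201.5),.174);print("grip plane",g)
b=cv2.imread("pics/top0.png");m=cv2.inRange(cv2.cvtColor(b,cv2.COLOR_BGR2HSV),(3,60,80),(22,255,255))
def blob(u,v):
    N,l,st,c=cv2.connectedComponentsWithStats(m);y,x=np.where(l==l[v,u]);return np.c_[x,y].astype(np.float32)
r=cv2.minAreaRect(blob(292,201));print(r);bx=cv2.boxPoints(r);w=np.array([plane("top",p,.172)[:2] for p in bx]);e=w-np.roll(w,1,0);L=np.linalg.norm(e,axis=1);i=L.argmax();print("grip",w.mean(0),L,"ang",np.arctan(e[i,1]/e[i,0]))
co=blob(394,259);el=cv2.minEnclosingCircle(co);print("coaster",el,plane("top",el[0],.005), plane("top",(el[0][0]+el[1],el[0][1]),.005))
c=[plane("top",P(*q),.066) for q in((112,88),(365,108),(343,328),(90,303))]
c=np.array(c);print("lid",c,c.mean(0));
for i,j in((1,0),(2,3),(3,0),(2,1)): d=c[j]-c[i];print(np.linalg.norm(d),np.arctan2(d[1],d[0]))
h=[plane("top",P(*q),.108) for q in((150,276),(288,292))];print("handle",h,(h[0]+h[1])/2,np.arctan2(*(h[0]-h[1])[[1,0]]))
print("handle tri",tri("top",P(219,284),"side",S(725,172)))
E
```

```text
grip tri (array([ 0.5263, -0.0234,  0.171 ]), np.float64(0.00176203304185057))
grip plane [ 0.5265 -0.0232  0.174 ]
((292.22601318359375, 201.39724731445312), (17.95904541015625, 4.220789909362793), 65.55604553222656)
grip [ 0.5272 -0.0231] [0.0453 0.0105 0.0453 0.0105] ang 0.42807343644532503
coaster ((393.7407531738281, 258.7407531738281), 19.77720069885254) [ 0.401  -0.3111  0.005 ] [ 0.4017 -0.3666  0.005 ]
lid [[ 0.5911  0.0593  0.066 ]
 [ 0.5786 -0.1155  0.066 ]
 [ 0.4265 -0.1002  0.066 ]
 [ 0.4414  0.0707  0.066 ]] [ 0.5094 -0.0214  0.066 ]
0.17521142588217994 1.4993802617241316
0.17154650968194246 1.4840424080741696
0.1502127561160724 -0.0762157831422135
0.1529055729898306 -0.10023568198719542
handle [array([0.4547, 0.0284, 0.108 ]), array([ 0.4452, -0.0615,  0.108 ])] [ 0.4499 -0.0166  0.108 ] 1.4663046637178565
handle tri (array([ 0.4514, -0.0165,  0.0987]), np.float64(0.00047451149255899494))
```

```bash
cat >> h.py <<'E'
from scipy.spatial.transform import Rotation
def go(X,a=None):
    s=manip.observe();q=s["eef_rot"];R=Rotation.from_quat([q[1],q[2],q[3],q[0]]).as_matrix()
    psi=np.arctan2(R[1,0],R[0,0])
    print("t",s["time_s"],"pos",s["tool_pos"].round(4),"ang",round(psi,4),"F",s["force"].round(1),"w",round(s["width"],4),"slide mm",(1000*R.T@(np.array(X)-s["tool_pos"])).round(1),"yaw",None if a is None else round((psi-a+np.pi/2)%np.pi-np.pi/2,4))
E
python3 -c "
from h import *
go([.5268,-.0232,.2218],.428);go([.5268,-.0232,.149],.428)"
```

```text
t 0.1 pos [ 0.2693 -0.5635  0.2219] ang 0.4459 F [ 0.4 -0.5 -0.2] w 0.0879 slide mm [ 465.4 -376.4    0.6] yaw 0.0179
t 0.1 pos [ 0.2693 -0.5635  0.2219] ang 0.4459 F [ 0.4 -0.5 -0.2] w 0.0879 slide mm [ 465.4 -376.3   73.4] yaw 0.0179
```

Call:
{"method": "send_rows", "body": {"slide": [[20, -16, 0], [55, -44, 0], [95, -77, 0], [135, -109, 0], [175, -142, 0], [215, -174, 0], [255, -206, 0], [295, -239, 0]], "yaw": [0, 0, 0, 0, 0.005, 0.01, 0.018, 0.018], "hand": -1}}

```text
time_s: 1.1
tool_pos: [0.4329, -0.2195, 0.2226]
eef_rot: [0.0, 0.977, 0.212, -0.0]
force: [0.4, 0.6, 0.0]
width: 0.0873
grip_force: 0.0
```

Call:
{"method": "send_rows", "body": {"slide": [[40, -32, 0], [80, -64, 0], [115, -93, 0], [140, -113, 0], [158, -127, 0], [167, -135, 0], [170, -137, 0], [170, -137, 0]], "yaw": [0, 0, 0, 0, 0, 0, 0, 0]}}

```text
time_s: 2.1
tool_pos: [0.5302, -0.0267, 0.2225]
eef_rot: [0.0, 0.977, 0.212, -0.0]
force: [-0.3, -0.2, -0.9]
width: 0.0879
grip_force: 0.0
```

```bash
python3 -c "
from h import *
go([.5268,-.0232,.149],.428)
a=manip.snapshot('wrist');cv2.imwrite('pics/w1.png',a)
g=[.5268,-.0232,.174];print('grip expected px',proj('wrist',g),proj('wrist',[.5268,-.0232,.168]))
m=cv2.inRange(cv2.cvtColor(a,cv2.COLOR_BGR2HSV),(3,60,80),(22,255,255))
N,l,st,c=cv2.connectedComponentsWithStats(m)
for i in range(1,N):
    if st[i,4]>400: print(c[i],st[i],plane('wrist',c[i],.173))
"
```

```text
t 2.1 pos [ 0.5302 -0.0267  0.2225] ang 0.427 F [-0.3 -0.2 -0.9] w 0.0879 slide mm [-1.6 -4.6 73.5] yaw -0.001
grip expected px [275.34294342 227.83019202] [275.5367815  225.12441297]
[404.92934839  29.59041941] [  167     0   393    77 19122] [ 0.6790608  -0.04320646  0.173     ]
[298.10204082 359.06851312] [ 258  337  156   51 2058] [ 0.42747707 -0.0886474   0.173     ]
[396.20481928 351.71325301] [386 336  26  33 415] [ 0.46820586 -0.16004689  0.173     ]
```

View pics/w1.png

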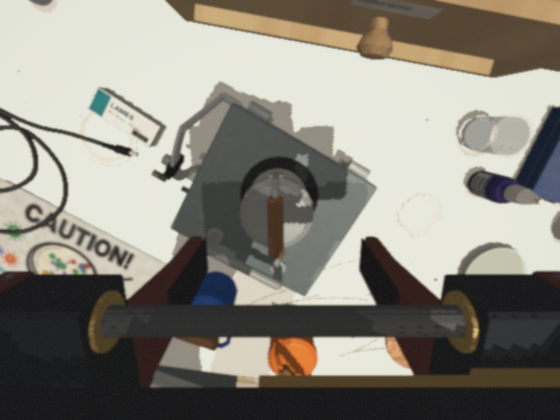

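The wrist view puts the grip from (275,197) to (275,256), which matches the prediction (275,228) and is parallel to the pads. I'll descend and pinch.

Call:
{"method": "send_rows", "body": {"slide": [[-1.6, -4.6, 10], [-1.6, -4.6, 25], [-1.6, -4.6, 42], [-1.6, -4.6, 57], [-1.6, -4.6, 67], [-1.6, -4.6, 72], [-1.6, -4.6, 73], [-1.6, -4.6, 73]], "yaw": [0, 0, 0, 0, 0, 0, 0, 0]}}

```text
time_s: 3.15
tool_pos: [0.5274, -0.0224, 0.15]
eef_rot: [0.0, 0.977, 0.212, 0.0]
force: [-0.5, -0.2, -0.5]
width: 0.0878
grip_force: 0.0
```

Call:
{"method": "send_rows", "body": {"slide": [[0, 0, 0], [0, 0, 0], [0, 0, 0], [0, 0, 0], [0, 0, 0], [0, 0, 0], [0, 0, 0], [0, 0, 0]], "yaw": [0, 0, 0, 0, 0, 0, 0, 0], "hand": 1}}

```text
time_s: 4.15
tool_pos: [0.5271, -0.0223, 0.1497]
eef_rot: [-0.0, 0.977, 0.212, 0.0]
force: [0.5, 0.7, -1.8]
width: 0.0116
grip_force: 30.1
```

Call:
{"method": "send_rows", "body": {"slide": [[0, 0, -2], [0, 0, -6], [0, 0, -15], [0, 0, -27], [0, 0, -42], [0, 0, -58], [0, 0, -72], [0, 0, -80]], "yaw": [0, 0, 0, 0, 0, 0, 0, 0]}}

```text
time_s: 5.15
tool_pos: [0.5274, -0.0224, 0.2309]
eef_rot: [0.0, 0.977, 0.212, 0.001]
force: [0.4, -0.4, -2.9]
width: 0.012
grip_force: 30.0
```

```bash
python3 -c "
from h import *
go([.401,-.311,.229]);go([.401,-.311,.087])
a=manip.snapshot('top');b=manip.snapshot('side');cv2.imwrite('pics/t2.png',np.hstack([cv2.resize(a[120:300,220:420],None,fx=2,fy=2),cv2.resize(b[120:300,220:400],None,fx=2,fy=2)]))"
```

```text
t 5.15 pos [ 0.5274 -0.0224  0.2309] ang 0.4278 F [ 0.4 -0.4 -2.9] w 0.012 slide mm [-234.8  210.2    1.8] yaw None
t 5.15 pos [ 0.5274 -0.0224  0.2309] ang 0.4278 F [ 0.4 -0.4 -2.9] w 0.012 slide mm [-234.9  210.1  143.8] yaw None
```

View pics/t2.png

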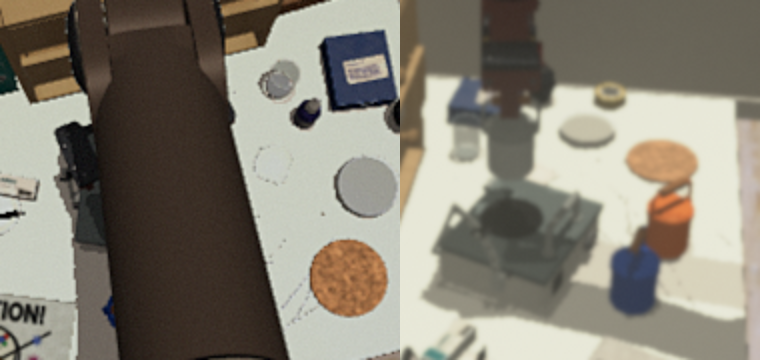

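The side view shows the canister lifted clear and hanging upright at (512,150). The dark pad is left on the lid, and the cork coaster at (348,277) is free.

Call:
{"method": "send_rows", "body": {"slide": [[-8, 7, 0], [-25, 22, 0], [-50, 45, 0], [-80, 72, 0], [-110, 98, 0], [-140, 125, 0], [-168, 150, 0], [-192, 172, 0]], "yaw": [0, 0, 0, 0, 0, 0, 0, 0]}}

```text
time_s: 6.25
tool_pos: [0.4219, -0.2603, 0.229]
eef_rot: [-0.0, 0.977, 0.212, -0.001]
force: [0.3, -0.4, -2.0]
width: 0.012
grip_force: 30.0
```

Call:
{"method": "send_rows", "body": {"slide": [[-18, 16, 0], [-30, 27, 0], [-38, 34, 0], [-42, 37, 2], [-43, 38, 10], [-43, 38, 25], [-43, 38, 45], [-43, 38, 65]], "yaw": [0, 0, 0, 0, 0, 0, 0, 0]}}

```text
time_s: 7.25
tool_pos: [0.4004, -0.3101, 0.1631]
eef_rot: [-0.0, 0.977, 0.213, -0.0]
force: [-0.3, 0.2, -2.9]
width: 0.0121
grip_force: 30.0
```

```bash
python3 -c "
from h import *
go([.401,-.311,.0867])"
```

```text
t 7.25 pos [ 0.4004 -0.3101  0.1631] ang 0.4289 F [-0.3  0.2 -2.9] w 0.0121 slide mm [ 0.2  1.1 76.4] yaw None
```

Call:
{"method": "send_rows", "body": {"slide": [[0, 0, 15], [0, 0, 30], [0, 0, 45], [0, 0, 57], [0, 0, 64], [0, 0, 68], [0, 0, 70], [0, 0, 70]], "yaw": [0, 0, 0, 0, 0, 0, 0, 0]}}

```text
time_s: 8.25
tool_pos: [0.4005, -0.3111, 0.0949]
eef_rot: [0.0, 0.977, 0.212, 0.0]
force: [0.5, 0.6, -3.4]
width: 0.0118
grip_force: 30.0
```

```bash
python3 -c "
from h import *
go([.401,-.311,.0867])"
```

```text
t 8.25 pos [ 0.4005 -0.3111  0.0949] ang 0.4278 F [ 0.5  0.6 -3.4] w 0.0118 slide mm [0.5 0.2 8.2] yaw None
```

Call:
{"method": "send_rows", "body": {"slide": [[0, 0, 1], [0, 0, 2], [0, 0, 3], [0, 0, 4], [0, 0, 5], [0, 0, 6], [0, 0, 7], [0, 0, 7]], "yaw": [0, 0, 0, 0, 0, 0, 0, 0]}}

```text
time_s: 9.25
tool_pos: [0.4003, -0.3109, 0.0875]
eef_rot: [-0.0, 0.977, 0.212, -0.0]
force: [-0.5, -0.6, -2.9]
width: 0.0117
grip_force: 30.0
```

Call:
{"method": "send_rows", "body": {"slide": [[0, 0, 0.3], [0, 0, 0.6], [0, 0, 0.9], [0, 0, 1], [0, 0, 1], [0, 0, 1], [0, 0, 1], [0, 0, 1]], "yaw": [0, 0, 0, 0, 0, 0, 0, 0]}}

```text
time_s: 10.25
tool_pos: [0.4004, -0.311, 0.0867]
eef_rot: [0.0, 0.977, 0.212, 0.0]
force: [0.0, 0.6, -1.3]
width: 0.0115
grip_force: 30.0
```

Call:
{"method": "send_rows", "body": {"slide": [[0, 0, 0.3], [0, 0, 0.6], [0, 0, 0.6], [0, 0, 0.6], [0, 0, 0.6], [0, 0, 0.6], [0, 0, 0.6], [0, 0, 0.6]], "yaw": [0, 0, 0, 0, 0, 0, 0, 0]}}

```text
time_s: 11.25
tool_pos: [0.4006, -0.311, 0.0867]
eef_rot: [0.0, 0.977, 0.212, 0.0]
force: [-1.9, 2.4, 5.7]
width: 0.0118
grip_force: 30.0
```

Contact has taken the weight, so I'll release and rise.

Call:
{"method": "send_rows", "body": {"slide": [[0, 0, 0], [0, 0, 0], [0, 0, 0], [0, 0, 0], [0, 0, 0], [0, 0, 0], [0, 0, 0], [0, 0, 0]], "yaw": [0, 0, 0, 0, 0, 0, 0, 0], "hand": -0.2}}

```text
time_s: 12.25
tool_pos: [0.4003, -0.3109, 0.086]
eef_rot: [-0.0, 0.977, 0.212, -0.0]
force: [-0.5, -0.0, 0.3]
width: 0.0528
grip_force: 0.0
```

Call:
{"method": "send_rows", "body": {"slide": [[0, 0, -5], [0, 0, -15], [0, 0, -30], [0, 0, -50], [0, 0, -75], [0, 0, -100], [0, 0, -125], [0, 0, -135]], "yaw": [0, 0, 0, 0, 0, 0, 0, 0]}}

```text
time_s: 13.25
tool_pos: [0.401, -0.3114, 0.2234]
eef_rot: [0.001, 0.977, 0.212, 0.001]
force: [0.0, -0.3, 0.5]
width: 0.0527
grip_force: 0.0
```

```bash
python3 - <<'E'
from h import *
go([.4514,-.0165,.222],1.48)
a=manip.snapshot('top');b=manip.snapshot('side')
cv2.imwrite('pics/t3.png',a);cv2.imwrite('pics/s3.png',b)
cv2.imwrite('pics/c3.png',np.hstack([cv2.resize(a[150:300,240:380],None,fx=3,fy=3,interpolation=2)[:450],cv2.resize(b[165:285,225:385],None,fx=2.375,fy=3.75)[:450]]))
E
```

```text
t 13.25 pos [ 0.401  -0.3114  0.2234] ang 0.4278 F [ 0.  -0.3  0.5] w 0.0527 slide mm [ 168.2 -247.4    0.9] yaw -1.0522
```

View pics/c3.png

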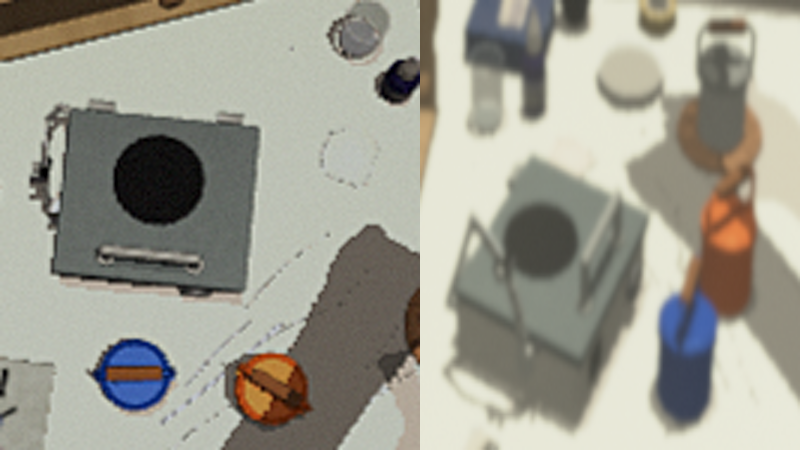

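The canister stands upright on the coaster (crop (722,110)), and the lid is bare. Next I'll go over the steel handle, turning so the pads close across it.

Call:
{"method": "send_rows", "body": {"slide": [[8, -12, 0], [25, -37, 0], [50, -74, 0], [78, -115, 0], [108, -159, 0], [135, -199, 0], [156, -229, 0], [168, -247, 0]], "yaw": [-0.13, -0.28, -0.43, -0.58, -0.73, -0.88, -1.0, -1.05]}}

```text
time_s: 14.35
tool_pos: [0.4504, -0.0148, 0.2203]
eef_rot: [-0.001, 0.738, 0.675, -0.0]
force: [-0.1, -1.1, -0.1]
width: 0.0526
grip_force: 0.0
```

```bash
python3 - <<'E'
from h import *
go([.4514,-.0165,.222],1.48)
w=manip.snapshot('wrist');cv2.imwrite('pics/w4.png',w)
np.savez('w4cal',*cal('wrist'))
print(proj('wrist',[.4514,-.0165,.106]))
a=cv2.imread('pics/t3.png')
# lid rect in top view: grey-green mask
hsv=cv2.cvtColor(a,cv2.COLOR_BGR2HSV);print(hsv[210,265],hsv[190,320],hsv[230,265])
m=np.zeros(a.shape[:2],np.uint8);m[175:260,245:340]=cv2.inRange(hsv,(0,0,0),(180,255,135))[175:260,245:340]
m=cv2.morphologyEx(m,cv2.MORPH_OPEN,np.ones((13,13)))
c=max(cv2.findContours(m,0,1)[0],key=cv2.contourArea);r=cv2.minAreaRect(c);print(r)
b=np.array([plane('top',p,.066)[:2] for p in cv2.boxPoints(r)]);e=b-np.roll(b,1,0)
print(b.mean(0),np.hypot(*e.T),np.arctan2(e[:,1],e[:,0]))
E
```

```text
t 14.35 pos [ 0.4504 -0.0148  0.2203] ang 1.4814 F [-0.1 -1.1 -0.1] w 0.0526 slide mm [-1.6  1.1 -1.7] yaw 0.0014
[283.38527849 205.62639248]
[ 55  15 102] [ 23  23 143] [ 60  12 105]
((291.51348876953125, 216.85842895507812), (64.61239624023438, 56.885459899902344), 5.440331935882568)
[ 0.50798082 -0.02144738] [0.17426481 0.15813093 0.17849028 0.15725076] [ 1.48773954 -0.06908149 -1.65877003  3.04573143]
```

View pics/w4.png

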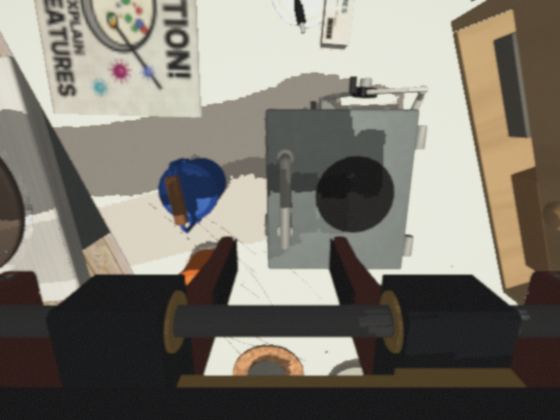

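The wrist view shows the handle from (288,158) to (284,245), the pointer near (315,105), and the clamp near (360,88) on the quadrant. I'll enlarge the clamp in both views.

```bash
python3 - <<'E'
from h import *
np.set_printoptions(precision=4,suppress=True)
w=cv2.imread('pics/w4.png');s=cv2.imread('pics/s3.png')
A=cv2.resize(w[65:125,295:435],None,fx=5,fy=5,interpolation=2)  # 700x300
B=cv2.resize(s[210:270,230:300],None,fx=5,fy=5,interpolation=2) # 350x300
t=cv2.imread('pics/t3.png');C=cv2.resize(t[180:240,240:310],None,fx=5,fy=5,interpolation=2)
cv2.imwrite('pics/c5.png',np.vstack([A,np.hstack([B,C])]))
for p in((288,158),(284,245),(286,202)): print(plane('wrist',p,.111))
for p in((267,110),(266,267),(402,268),(417,110)): print('lid',plane('wrist',p,.066))
E
```

```text
[0.4593 0.0282 0.111 ]
[ 0.4488 -0.0543  0.111 ]
[ 0.4542 -0.0119  0.111 ]
lid [0.4426 0.0719 0.066 ]
lid [ 0.4245 -0.0985  0.066 ]
lid [ 0.5794 -0.1129  0.066 ]
lid [0.5908 0.0593 0.066 ]
```

View pics/c5.png

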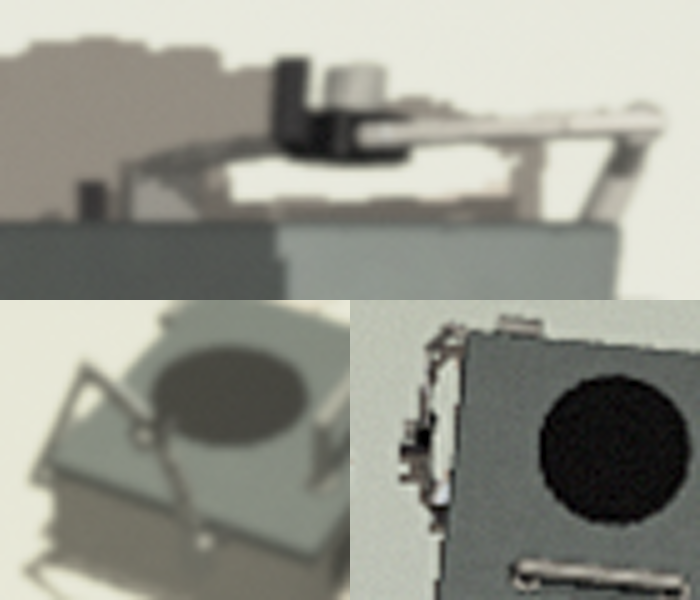

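The enlarged wrist crop shows the pointer stub at crop (92,200). The clamp's pin is the dark bar at crop column 290, with its inner end near row 150. The silver knob and clamp body lie on the arc to its right.

```bash
cat >> h.py <<'E'
psi=-.085; C=np.array([.510,-.0213,0]); Rd=np.array([[np.cos(psi),-np.sin(psi),0],[np.sin(psi),np.cos(psi),0],[0,0,1]])
H=C+Rd@[.075,0,.060]
def yd(n,uv,y):   # intersect ray with dryer plane y_d=y; give r(mm), angle rel hinge
    o,d=ray(n,uv);o=Rd.T@(o-H);d=Rd.T@d;p=o+d*(y-o[1])/d[1];return p.round(4),np.hypot(p[0],p[2]).round(4),np.arctan2(p[2],-p[0]).round(4)
def arc(th,r=.106,y=.099,off=0): return H+Rd@[-r*np.cos(th+off),y,r*np.sin(th+off)]
E
python3 - <<'E'
from h import *
np.set_printoptions(precision=4,suppress=True)
print("H",H)
P=lambda u,v:(295+(u+.5)/5-.5,65+(v+.5)/5-.5)
for y in(.097,.099,.101):
  print('mark inner',yd('wrist',P(291,148),y),'outer+15',yd('wrist',P(291,62),y+.015),'outer+20',yd('wrist',P(291,62),y+.02))
print('pointer end',yd('wrist',P(92,182),.097),'base',yd('wrist',P(92,220),.088))
for n,q in(('top',(254,207.4)),('side',(230+165/5,210+110/5))): print(n,yd(n,q,.099),yd(n,q,.11))
for th in(.5,.6,.7): print(th,[proj(n,arc(th)).round(1) for n in('wrist','top','side')])
E
```

```text
H [ 0.5847 -0.0277  0.06  ]
mark inner (array([-0.0792,  0.097 ,  0.0685]), np.float64(0.1047), np.float64(0.7127)) outer+15 (array([-0.076 ,  0.112 ,  0.0493]), np.float64(0.0906), np.float64(0.5759)) outer+20 (array([-0.0677,  0.117 ,  0.0102]), np.float64(0.0685), np.float64(0.1491))
mark inner (array([-0.0738,  0.099 ,  0.043 ]), np.float64(0.0854), np.float64(0.5276)) outer+15 (array([-0.0727,  0.114 ,  0.0337]), np.float64(0.0801), np.float64(0.4338)) outer+20 (array([-0.0644,  0.119 , -0.0055]), np.float64(0.0647), np.float64(-0.085))
mark inner (array([-0.0683,  0.101 ,  0.0175]), np.float64(0.0706), np.float64(0.251)) outer+15 (array([-0.0694,  0.116 ,  0.018 ]), np.float64(0.0717), np.float64(0.2539)) outer+20 (array([-0.0611,  0.121 , -0.0211]), np.float64(0.0647), np.float64(-0.3331))
pointer end (array([-0.1025,  0.097 , -0.0177]), np.float64(0.104), np.float64(-0.1712)) base (array([-0.1057,  0.088 ,  0.0191]), np.float64(0.1074), np.float64(0.1792))
top (array([-0.0707,  0.099 ,  0.0538]), np.float64(0.0889), np.float64(0.6505)) (array([-0.0522,  0.11  , -0.0427]), np.float64(0.0674), np.float64(-0.6846))
side (array([-0.0792,  0.099 ,  0.0757]), np.float64(0.1095), np.float64(0.7632)) (array([-0.0854,  0.11  ,  0.086 ]), np.float64(0.1212), np.float64(0.7892))
0.5 [array([331.9,  93.4]), array([253.2, 215.9]), array([268.2, 241.6])]
0.6 [array([340.4,  92.5]), array([253.1, 213.2]), array([266.1, 238.1])]
0.7 [array([350.5,  91.5]), array([253. , 210.2]), array([263.8, 234.6])]
```

```bash
python3 - <<'E'
from h import *
go([.4525,-.014,.087],1.4858)
print([proj('wrist',arc(t,y=.09)).round(1) for t in(0,.05)], [proj('wrist',arc(t,y=.097)).round(1) for t in(0,.75,.8)])
E
```

```text
t 14.4 pos [ 0.4509 -0.0128  0.2206] ang 1.4844 F [0.5 3.3 0.2] w 0.0527 slide mm [ -1.3   1.8 133.6] yaw -0.0014
[array([311. , 107.2]), array([311.6, 107. ])] [array([311.1,  99.9]), array([356. ,  93.8]), array([362. ,  93.4])]
```

Call:
{"method": "send_rows", "body": {"slide": [[-1, 2, 15], [-1, 2, 35], [-1, 2.5, 60], [-1, 2.5, 85], [-1, 2.5, 108], [-1, 2.5, 123], [-1, 2.5, 131], [-1, 2.5, 134]], "yaw": [0, 0, 0, 0, 0, 0, 0, 0]}}

```text
time_s: 15.4
tool_pos: [0.4531, -0.0181, 0.0867]
eef_rot: [-0.0, 0.739, 0.673, -0.0]
force: [-0.4, 1.1, -0.4]
width: 0.0524
grip_force: 0.0
```

Call:
{"method": "send_rows", "body": {"slide": [[0, 0, 0], [0, 0, 0], [0, 0, 0], [0, 0, 0], [0, 0, 0], [0, 0, 0], [0, 0, 0], [0, 0, 0]], "yaw": [0, 0, 0, 0, 0, 0, 0, 0], "hand": 1}}

```text
time_s: 16.4
tool_pos: [0.4516, -0.0176, 0.0869]
eef_rot: [-0.001, 0.739, 0.674, -0.001]
force: [-4.8, 0.9, 5.6]
width: 0.0089
grip_force: 30.0
```

```bash
python3 - <<'E'
from h import *
go([.4525,-.014,.087],1.4858)
r,a=141.7,.3307
for t in np.linspace(0,.75,16): print(round(t,2), "y %.1f z %.1f"%(134-r*np.cos(a+t), 46-r*np.sin(a+t)))
E
```

```text
t 16.4 pos [ 0.4516 -0.0176  0.0869] ang 1.478 F [-4.8  0.9  5.6] w 0.0089 slide mm [ 3.7  0.5 -0.1] yaw -0.0078
0.0 y -0.0 z -0.0
0.05 y 2.4 z -6.7
0.1 y 5.2 z -13.2
0.15 y 8.4 z -19.5
0.2 y 11.8 z -25.7
0.25 y 15.5 z -31.7
0.3 y 19.6 z -37.6
0.35 y 23.9 z -43.2
0.4 y 28.5 z -48.6
0.45 y 33.3 z -53.7
0.5 y 38.4 z -58.6
0.55 y 43.8 z -63.3
0.6 y 49.4 z -67.6
0.65 y 55.2 z -71.7
0.7 y 61.1 z -75.5
0.75 y 67.3 z -79.0
```

Call:
{"method": "send_rows", "body": {"slide": [[0, -1, 0], [0, 0, -3], [0, 1, -6.7], [0, 3, -11], [0, 6, -16.5], [0, 9, -22.5], [0, 12.5, -28.5], [0, 16, -34]], "yaw": [0, 0, 0, 0, 0, 0, 0, 0]}}

```text
time_s: 17.4
tool_pos: [0.4679, -0.0192, 0.1212]
eef_rot: [-0.001, 0.739, 0.674, -0.001]
force: [-6.2, 1.6, -2.7]
width: 0.0092
grip_force: 30.0
```

```bash
cat >> h.py <<'E'
def lid():
    s=manip.observe();p=s["tool_pos"]-np.array([.4516,-.0176,.0869]);d=Rd.T@p*1000+[-134,0,46]
    print("lid angle est",np.arctan2(d[2],-d[0])-.3307,"r",np.hypot(d[0],d[2]),"F",(Rd.T@s["force"]).round(1),"w",s["width"],s["grip_force"],"tool",s["tool_pos"])
E
python3 -c "
from h import *
lid()"
```

```text
lid angle est 0.267896495940649 r 142.4380242435179 F [-6.4  1.1 -2.7] w 0.009208622254437757 29.995771944522858 tool [ 0.46785501 -0.01915177  0.12116148]
```

Call:
{"method": "send_rows", "body": {"slide": [[0, 2, -3.7], [0, 6, -9.3], [0, 10.5, -14.7], [0, 15.3, -19.8], [0, 20.4, -24.7], [0, 25.5, -29.2], [0, 30, -32.8], [0, 31.5, -33.7]], "yaw": [0, 0, 0, 0, 0, 0, 0, 0]}}

```text
time_s: 18.4
tool_pos: [0.4978, -0.0219, 0.1551]
eef_rot: [-0.002, 0.739, 0.674, -0.002]
force: [-15.1, 2.7, 6.8]
width: 0.0094
grip_force: 30.0
```

```bash
python3 - <<'E'
from h import *
lid()
w=manip.snapshot('wrist');s=manip.snapshot('side');t=manip.snapshot('top')
for n,i in(('w6',w),('s6',s),('t6',t)): cv2.imwrite(f'pics/{n}.png',i)
lid()
for n in('wrist','side','top'): print(n,[proj(n,arc(a,y=.098)).round(1) for a in(.6,.7,.75)])
u,v=proj('wrist',arc(.65)).astype(int);print(u,v)
W=np.zeros((300,800,3),np.uint8);u0,v0=max(0,u-80),max(0,v-30);x=w[v0:v0+60,u0:u0+160];print('w0',u0,v0);x=cv2.resize(x,None,fx=5,fy=5,interpolation=2);W[:x.shape[0],:x.shape[1]]=x
A=cv2.resize(s[205:255,225:305],None,fx=5,fy=5,interpolation=2)
B=cv2.resize(t[180:230,225:305],None,fx=5,fy=5,interpolation=2)
cv2.imwrite('pics/c6.png',np.vstack([W,np.hstack([A,B])]))
E
```

```text
lid angle est 0.5860441063978507 r 143.95526919894192 F [-15.2   1.4   6.8] w 0.009435391494718573 29.999958872795105 tool [ 0.4978222  -0.0218549   0.15514649]
lid angle est 0.5854202939380527 r 143.94617943733064 F [-14.2   0.9   6.2] w 0.009280193639214356 29.999728202819824 tool [ 0.49775376 -0.02188411  0.15508462]
wrist [array([280.6,  75.4]), array([291.6,  73.2]), array([298. ,  72.2])]
side [array([266.3, 237.9]), array([263.9, 234.4]), array([262.6, 232.7])]
top [array([253.5, 213.3]), array([253.4, 210.2]), array([253.4, 208.6])]
285 72
w0 205 42
```

View pics/c6.png

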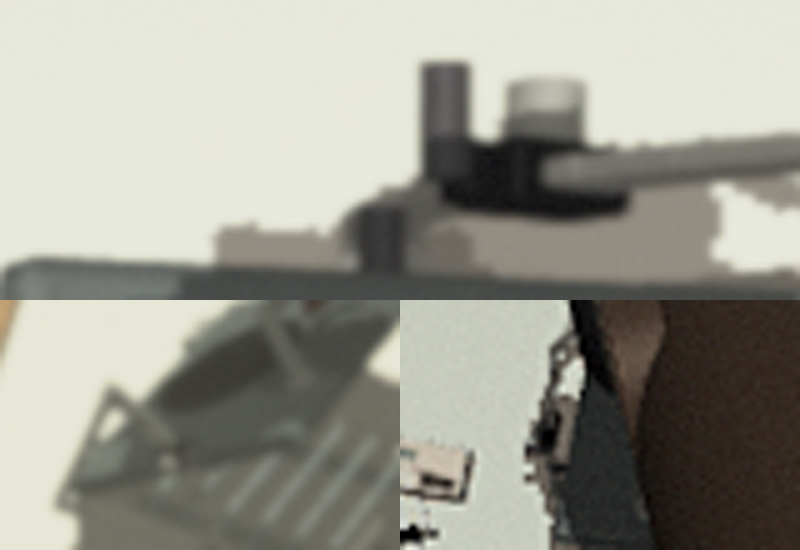

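In the wrist crop the mark pin is at column 446 (423–470) with its inner end at row ~185. The pointer pin is at column 382 (357–406) with its end at row ~208, so the pointer is still below the mark. Through the calibration that is about 0.603 rad against 0.718 rad, leaving roughly 0.115 rad to go.

Call:
{"method": "send_rows", "body": {"slide": [[0, 1.5, -2], [0, 3.5, -4], [0, 6, -6], [0, 8.5, -7.8], [0, 10.5, -9], [0, 12, -10], [0, 12.5, -10.3], [0, 12.5, -10.3]], "yaw": [0, 0, 0, 0, 0, 0, 0, 0]}}

```text
time_s: 19.55
tool_pos: [0.5114, -0.0231, 0.1653]
eef_rot: [-0.001, 0.739, 0.674, -0.001]
force: [-9.2, 1.6, 1.6]
width: 0.0091
grip_force: 30.0
```

```bash
cat > pins.py <<'E'
from h import *
def prof(w,row,lo,hi):
    g=cv2.cvtColor(w,cv2.COLOR_BGR2GRAY).astype(int); return g[row,lo:hi]
if __name__=="__main__":
    import sys
    lid(); w=manip.snapshot('wrist');cv2.imwrite(f'pics/{sys.argv[1]}.png',w)
    for y in(.093,.098,.112): print(y,[proj('wrist',arc(a,y=y)).round(1) for a in(.65,.70,.72,.75)])
    u,v=proj('wrist',arc(.71)).astype(int);print('cols from',u-16)
    for r in range(v-26,v+24,2): print(r,*prof(w,r,u-16,u+18))
E
python3 pins.py w7
```

```text
lid angle est 0.7035001095741751 r 144.72048277404716 F [-9.3  0.8  1.6] w 0.00906556248564412 29.997294545173645 tool [ 0.51136688 -0.02308683  0.16528056]
0.093 [array([263.7,  85.4]), array([268.7,  84.6]), array([270.8,  84.3]), array([274.2,  83.9])]
0.098 [array([263.5,  76.8]), array([268.5,  75.8]), array([270.7,  75.4]), array([274.1,  74.8])]
0.112 [array([263.,  52.]), array([268.1,  50.4]), array([270.3,  49.8]), array([273.8,  48.9])]
cols from 253
47 231 231 231 231 231 230 231 231 230 231 231 231 231 230 230 230 230 230 231 231 231 231 231 231 231 231 230 230 231 231 231 230 230 230
49 231 231 231 230 230 231 231 230 231 231 231 231 231 231 230 231 231 230 231 231 230 231 230 231 231 231 231 231 231 231 231 231 231 230
51 231 230 231 230 231 230 231 230 231 230 231 230 231 231 230 231 231 230 231 231 231 231 231 231 230 231 230 231 231 230 230 231 231 231
53 231 231 231 231 231 230 231 231 231 231 231 231 230 230 231 230 231 231 231 231 230 230 231 231 231 231 231 231 231 230 230 231 231 231
55 231 231 231 231 231 231 231 231 230 231 231 231 230 231 231 230 229 230 230
[... 1880 characters left out ...]
 137 140 144 139 127 106 78 58 53 56 58 57 56 51 48 42 37 38 36 37 35 33 31 25 25 25 26
87 174 164 150 137 136 137 127 118 109 106 99 91 79 60 53 52 55 60 59 55 52 62 81 100 107 107 108 106 99 93 93 91 90 89
89 142 140 136 125 112 104 99 100 96 95 91 84 73 61 53 52 56 58 60 53 54 64 86 106 114 115 115 114 114 119 128 134 138 140
91 143 140 138 128 113 99 93 92 92 93 90 88 77 62 53 54 55 58 58 57 52 61 82 99 103 106 106 106 106 107 111 125 137 142
93 141 139 138 130 123 119 118 117 117 110 104 97 87 71 57 54 57 59 58 55 54 60 78 97 105 106 107 106 105 106 110 120 133 140
95 103 105 105 105 107 114 116 118 116 108 99 90 83 68 57 57 58 60 59 55 54 57 70 87 98 101 102 103 104 105 104 109 119 127
```

The pins now nearly coincide: mark centre is about column 270.2 and pointer about 270.3, with a slight perspective tilt. I'll nudge by a hair, let it settle, and re-check.

Call:
{"method": "send_rows", "body": {"slide": [[0, 0.3, -0.3], [0, 0.3, -0.3], [0, 0.3, -0.3], [0, 0.3, -0.3], [0, 0.3, -0.3], [0, 0.3, -0.3], [0, 0.3, -0.3], [0, 0.3, -0.3]], "yaw": [0, 0, 0, 0, 0, 0, 0, 0]}}

```text
time_s: 20.6
tool_pos: [0.5117, -0.0231, 0.1655]
eef_rot: [-0.001, 0.739, 0.674, -0.001]
force: [-7.9, 1.3, 0.2]
width: 0.0087
grip_force: 30.0
```

```bash
python3 pins.py w8 | awk 'NR<6||/^(61|63|65|87|89|91|93) /'; python3 - <<'E'
from h import *
w=cv2.imread('pics/w8.png');t=manip.snapshot('top');s=manip.snapshot('side')
A=cv2.resize(w[45:105,230:310],None,fx=5,fy=5,interpolation=2)
B=cv2.resize(t[130:290,150:450],None,fx=1.6,fy=1.6);B=cv2.copyMakeBorder(B,0,300-256,0,0,0)[:,80:480]
D=cv2.resize(s[130:290,200:400],(375,300));D=cv2.copyMakeBorder(D,0,0,0,425,0)
D[:,400:800]=cv2.resize(s[205:265,225:305],(400,300))
cv2.imwrite('pics/c8.png',np.vstack([np.hstack([A,B]),D]))
E
```

```text
lid angle est 0.7062377016753125 r 144.73471052554902 F [-8.   0.7  0.2] w 0.008689490032027788 29.996971786022186 tool [ 0.51169754 -0.02313483  0.16549487]
0.093 [array([263.2,  85.5]), array([268.2,  84.7]), array([270.3,  84.4]), array([273.7,  83.9])]
0.098 [array([263. ,  76.8]), array([268. ,  75.9]), array([270.2,  75.5]), array([273.6,  74.9])]
0.112 [array([262.5,  52. ]), array([267.6,  50.5]), array([269.8,  49.9]), array([273.2,  49. ])]
cols from 253
61 231 231 231 231 231 230 231 231 231 231 226 203 152 102 84 88 96 97 91 85 94 135 191 223 230 231 231 231 228 223 211 194 187 187
63 231 231 231 231 230 231 231 231 231 230 225 203 151 102 85 87 94 96 90 84 95 135 191 223 230 231 231 230 225 203 160 144 151 160
65 231 231 231 231 231 230 231 231 231 230 227 207 158 106 86 88 96 98 92 85 94 137 192 223 229 230 229 228 222 198 156 142 151 162
87 174 163 144 129 120 121 119 114 110 107 100 90 76 60 52 54 56 59 58 53 53 63 84 101 108 107 106 100 93 89 89 89 89 88
89 142 140 132 120 106 102 99 97 95 91 87 82 72 58 54 54 58 58 58 55 54 67 90 107 115 115 115 114 115 119 127 134 138 140
91 142 140 132 121 108 98 92 93 91 90 91 87 75 60 53 51 58 59 59 54 55 63 84 99 104 106 106 104 105 107 112 125 136 141
93 140 138 132 127 123 120 119 118 116 112 104 97 85 68 55 53 57 59 56 55 53 62 82 99 106 106 106 107 105 105 111 123 136 142
```

View pics/c8.png

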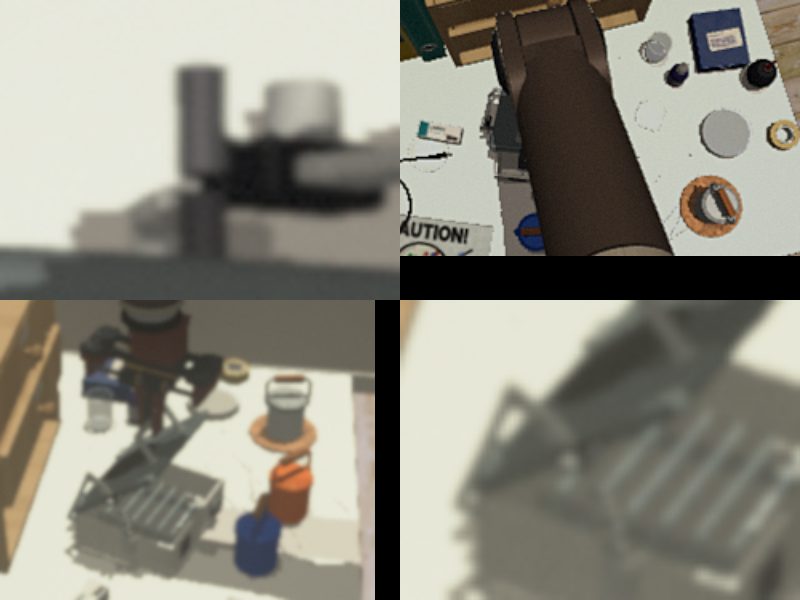

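The last view shows the two pins as one straight bar at crop column ~202: mark 16.65 and pointer 17.0, against an expected 17.1 with perspective. The canister stands wholly on the coaster and the gripper holds the handle, so I'm handing in.

```bash
python3 -c "
from plant import manip
print(manip.sign_off())"
```

```text
the job is handed in; nothing more can be done
None
```

I set the canister upright on the cork coaster and let it go, then raised the lid until its pointer pin lined up with the clamp pin; the gripper was still holding it there when I handed the job in (about 21 s used; no verdict was returned).

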